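Hold a spring clip open over the edge of the job card

ROBOT

A 7-joint arm with a two-finger parallel gripper is mounted at the origin on a cart in front of the work surface, level with it; the furniture and walls round the work are solid. World frame = base frame: x ahead of the robot, y to its left, z up, the work surface at z = 0. Lengths are in m, angles in degrees, forces in N, time in s.
With the tool pointing down it reaches from about 0.425 to 0.875 m from the base axis. Payload 4.7 kg.
Tool frame: the origin (TCP) lies on the centre line of the jaws, within the pads' length; the fingertips stand 8 mm ahead of it and the grasp point (between the pads) lies 11 mm behind it; z points along the fingers, y is the direction in which the jaws open and shut (so a half turn about z gives the same grasp; the last joint's range is limited). The gripper opens to 87 mm and grips with 3 to 60 N. Pads are 19 mm wide; open, the fingers measure 117 mm over their backs; the gripper's body (75 mm by 190 mm) begins 51 mm behind the grasp point.
Start: joints at [-70.755, 18.392, -4.016, 83.108, 1.295, 78.541, -3.26], TCP at [0.206, 0.617, 0.231] pointing down, gripper open.
Joint ranges: [-163.93, 163.93], [-17.29, 119.83], [-79.2, 71.16], [3.27, 140.29], [-89.18, 269.18], [5.43, 117.66], [-154.24, 154.24]. Speed limits (degrees/s): [147.25, 147.25, 180, 180, 180, 180, 180].

INTERFACE

Orientations are given as [roll, pitch, yaw] about the fixed x, y, z axes, in that order (R = Rz(yaw) Ry(pitch) Rx(roll)).
In Python, from cell import status, vision, workorder gives the robot as it stands.
- The arm moves only by the tool step_arm, never from a script. Its argument "series" is a list of rows, each an object of numbers: "ax", "ay", "az": the turn, a rotation vector about the world's x, y, z in degrees; "x", "y", "z": the shift along the world's x, y, z in m; "claw": the opening in per cent of the stroke, from 0 (shut) to 100 (fully open). In form: [{"ax": .., "ay": .., "az": .., "x": .., "y": .., "z": .., "claw": ..}, ...]. A call has 1 to 12 rows; each row is the pose to reach, as a shift and turn from the pose commanded when the call began; what a row does not reach only later rows make up. A row lasts 1/10 s, in which the tool goes at most 50 mm and 8.59 degrees, less where a joint would pass 70% of its speed; a pose out of reach is approached as far as the arm can. A call with a gripper value outside its range is refused whole. The fingers move at their own pace and stop on an object; "squeeze" is the grip in N (left out, the last holds). Time passes only in rows, so rows that repeat a pose let the fingers close. It gives the time, the measured TCP pose, the force and the opening at its end, in the units of the state.
- status.get_obs(): the state, without advancing time (a new reading comes with each control period).
- vision.read_camera(name): name is "scene" or "side" or "wrist"; returns the picture (420x560x3 uint8, red, green, blue); there is no depth.
- vision.camera_params(name): a dict with "fovy" (degrees; the focal length in pixels is half the picture's height over the tangent of half this angle, whatever the lens; pixels are square), "cx", "cy" (the principal point, pixels), "dist" ([k1, k2, p1, p2, k3] as OpenCV has them; the pictures are not rectified), "eye" and "orientation" of the camera in the world; the wrist camera has in their place "tool_from_camera" (4x4, takes a point from camera to tool coordinates, whose origin is the TCP and whose axes are the flange's). Camera axes: x right, y down, z forward; pixel columns grow to the right and rows downward; lengths in m; the calibration is good to about 2 mm. A picture is of the moment at which its call begins: read the wrist's pose just before it. camera_params takes no time and is no camera call.
- workorder.sign_off(): hands the job in, once; it reports no verdict.
The state is a dict: "time_s": time; "qpos": joint angles; "joint_velocities": joint speeds; "effort": joint torques, N m; "tool_pos": TCP position; "tool_rot": TCP orientation; "force": force on the tool from outside, world axes, zero at the start; "wrist_torque": the same for the moment, N m; "grip_width": finger opening in m.
Only numpy, scipy, OpenCV 4.12 (cv2) and the standard library are available. Lean on these libraries where they do the work, as an engineer would, in place of code of your own. Each camera call takes 0.05 s, during which the arm holds its last target.

TASK

I want to slip a second sheet onto the job card that stands upright in its stand. Squeeze the wider of the two spring clips open, take it off the rail, bring it over the card and lower it so that its open jaws reach at least a centimetre down either side of the card's top edge, near the middle of that edge. Finish like that, still holding the clip squeezed wide open and motionless, touching neither the card nor its stand; do not bang into the card on the way, and leave the narrow clip and the other loose things where they are.

Things in the scene. Friction and masses are not known exactly. Their poses are not given: they have to be found in the camera images.
- wide_clip_grip (a point): Wide steel spring clip, 46 mm wide along its pivot pin, sitting on the rail, jaws down, two flat handles splayed up like a V. Point midway between the handles, 45 mm above the pin (handle ends: 62 mm). y along pin and rail, x the squeezing direction, z up. Width over the handles: shut 44 mm here, 56 at the top; fully squeezed parallel, about 18, at a stop. Squeezing takes 4 N at first, 10 N at the stop.
- wide_clip_jaw_a (a joint): Opening angle of the clip's half on its own +x side: 0 shut, about 0.03 on the rail, 0.28 rad fully squeezed, at the stop; a spring shuts it. Pushing the handle in swings the jaw on that side outward; both halves always move alike.
- wide_clip_jaw_b (a joint): The same for the half on the clip's own -x side.
- wide_clip_tip_a (a point): Inner lower edge of the wide clip's jaw on the +x side, mid-width.
- wide_clip_tip_b (a point): Inner lower edge of the wide clip's jaw on the -x side, mid-width.
- wide_clip: The wide clip's middle part; origin at the centre of its pivot pin, axes as for wide_clip_grip. A solid throat stop between the jaws reaches to 14 mm below the pin. Fully squeezed, the jaw tips lie about 41 mm below the pin and about 25 mm apart. The whole clip has 80 g.
- narrow_clip_grip (a point): The narrow spring clip, 22 mm wide along its pin, otherwise like the wide one, on the same rail 84 mm from it; to be left alone. Point and axes as for wide_clip_grip.
- rail: Clip rail, fixed: an upright aluminium strip 4 mm thick, 150 mm long and 105 mm high on a dark foot 75 x 170 mm, 12 mm thick. Origin at the centre of its underside; y along the strip, x across it, z up. Either clip may be at either end; the clips' throat stops rest on the strip's top edge.
- card_stand: Stand with the job card, fixed: origin at the centre of its underside; foot 75 x 120 mm, 14 mm thick. y along the card, x square to its face, z up.
- card_edge (a point): Middle of the job card's top edge, 155 mm above the bench. The card is stiff, 3 mm thick, 110 mm wide, paper-white with plain ruled lines. y along the edge, x square to the card's faces, z up.
- driver: Bystander: screwdriver lying on the bench, 174 mm long; leave alone.
- tin: Bystander: round tin, 57 mm across, 44 mm high; leave alone.
- fixture: Bystander: black machined block with two pins, 50 x 70 x 34 mm; leave alone.
- spanner: Bystander: flat wrench, 157 mm long; leave alone.
- tee: Bystander: small black tee fitting, 31 x 48 x 14 mm; leave alone.

How it is judged:
By the outcome, as a careful person would: the job done as asked, in the order asked, and still so for the second after the job is handed in, while the arm keeps its last pose, push and grip.
It also fails if it takes over 38 s, if anything falls off the work surface, if the arm or the gripper's body presses on something with over 40 N, if the wrist force passes 120 N, or if a joint passes its speed limit or range.

## Working session

There is one attempt and no reset: what is moved stays moved. The work goes in short steps, Python scripts to look and compute and a tool call to move; the robot and the scene stay as the last step left them, time stands still between calls to the robot, and variables do not carry over. Pictures are saved under pics/ and viewed, and the job is handed in when it is done.

Besides the shell and the picture viewer there is one more tool, called after "Request:" as name(argument=value, ...) on one line, values as JSON. step_arm: Moves the arm, as the interface text tells. Its arguments: {"type":"object","properties":{"series":{"type":"array"},"squeeze":{"type":"number"}},"required":["series"]}

```bash
mkdir -p pics; ls
python3 - <<'E'
from cell import status, vision, workorder
import cv2
print(status.get_obs())
for n in ("scene","side","wrist"):
    print(n,vision.camera_params(n))
    cv2.imwrite(f"pics/{n}0.png",vision.read_camera(n)[:,:,::-1])
E
```

```text
pics
{'time_s': 0.0, 'qpos': array([-70.75490063,  18.43891309,  -4.01421698,  83.17484893,
         1.2949701 ,  78.54077886,  -3.25976385]), 'joint_velocities': array([ 0.07940452,  0.13845031, -0.04523732, -0.04258243,  0.06925188,
       -0.00236382,  0.03009707]), 'effort': array([-4.84288521e-04, -4.91303623e+01, -4.04192191e-01, -3.12518585e+01,
       -6.37948955e-02,  4.42772184e-02,  1.90693208e-04]), 'tool_pos': array([0.20546342, 0.61610477, 0.22946345]), 'tool_rot': array([-1.79890695e+02,  6.14814720e-03,  1.61563638e+02]), 'force': array([ 0.23026374, -0.87637032,  0.42203472]), 'wrist_torque': array([-0.01648941,  0.00976017, -0.03538261]), 'grip_width': 0.08704318559188662}
scene {'fovy': 43.49169826534657, 'cx': 268.9291806584144, 'cy': 203.0764497116986, 'dist': array([-0.01364565,  0.        ,  0.        ,  0.        ,  0.        ]), 'eye': array([-0.5169763 , -0.21015934,  0.81550542]), 'orientation': array([-122.16556641,    1.1496323 ,  -75.41799159])}
side {'fovy': 53.420030454046994, 'cx': 275.9325456925926, 'cy': 212.29309068717546, 'dist': array([0.0001191, 0.       , 0.       , 0.       , 0.       ]), 'eye': array([0.79273288, 0.74568684, 0.98742414]), 'orientation': array([-141.13052751,   -0.31890725,  158.69178589])}
wrist {'fovy': 58.911905897332566, 'cx': 287.31098996103594, 'cy': 206.05320323625023, 'dist': array([-0.06814509,  0.        ,  0.        ,  0.        ,  0.        ]), 'tool_from_camera': array([[-2.79068482e-04, -9.69574226e-01, -2.44797350e-01,
         6.66827475e-02],
       [ 9.99999916e-01, -3.43758706e-04,  2.21534763e-04,
         1.25040957e-03],
       [-2.98945616e-04, -2.44797268e-01,  9.69574241e-01,
        -1.55211164e-01],
       [ 0.00000000e+00,  0.00000000e+00,  0.00000000e+00,
         1.00000000e+00]])}
```

View pics/scene0.png

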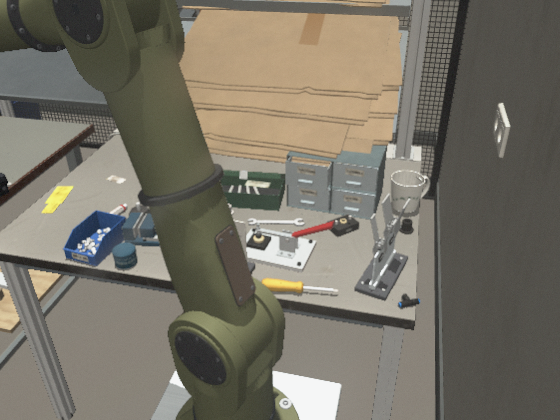

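View pics/side0.png

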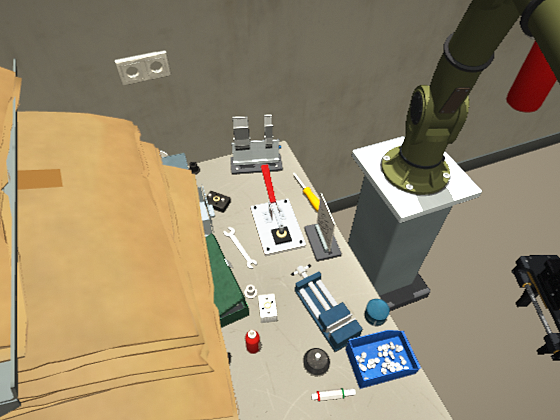

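View pics/wrist0.png

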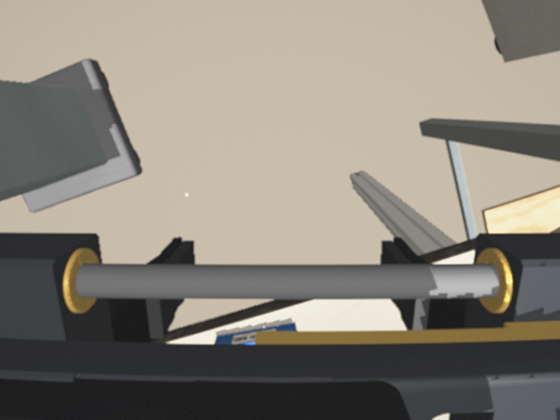

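The scene view has the rail with its clips near (385,255). The side view shows it near (257,150), with the wide clip apparently on the left and the card stand near (322,225). I'll zoom in.

```bash
cat > h.py <<'E'
import numpy as np, cv2
from scipy.spatial.transform import Rotation as R
from cell import status, vision
def par(n, obs=None):
    p=vision.camera_params(n); f=210/np.tan(np.radians(p['fovy']/2))
    K=np.array([[f,0,p['cx']],[0,f,p['cy']],[0,0,1]])
    if n=='wrist':
        T=p['tool_from_camera']; Rt=R.from_euler('xyz',obs['tool_rot'],degrees=True).as_matrix()
        return K,p['dist'],Rt@T[:3,:3],Rt@T[:3,3]+obs['tool_pos']
    return K,p['dist'],R.from_euler('xyz',p['orientation'],degrees=True).as_matrix(),np.array(p['eye'])
def ray(c,uv):
    K,d,Rm,e=c
    q=cv2.undistortPoints(np.array([[uv]],float),K,d)[0,0]
    v=Rm@np.array([q[0],q[1],1]); return e,v/np.linalg.norm(v)
def onz(c,uv,z):
    e,v=ray(c,uv); return e+v*(z-e[2])/v[2]
def tri(c1,u1,c2,u2):
    e1,v1=ray(c1,u1);e2,v2=ray(c2,u2)
    s=np.linalg.lstsq(np.c_[v1,-v2],e2-e1,rcond=None)[0]
    a=e1+s[0]*v1;b=e2+s[1]*v2
    return (a+b)/2,np.linalg.norm(a-b)
def proj(c,P):
    K,d,Rm,e=c
    q=(np.atleast_2d(P)-e)@Rm
    return cv2.projectPoints(q,np.zeros(3),np.zeros(3),K,d)[0][:,0]
def crop(src,dst,x0,x1,y0,y1,k):
    im=cv2.imread(src)[y0:y1,x0:x1]; cv2.imwrite(dst,cv2.resize(im,None,fx=k,fy=k,interpolation=cv2.INTER_CUBIC))
E
python3 - <<'E'
from h import *
crop('pics/scene0.png','pics/s0a.png',340,440,160,310,4)
crop('pics/side0.png','pics/d0a.png',210,350,105,265,3.75)
c=par('side'); s=par('scene')
print(onz(c,(257,160),0.012),onz(c,(322,245),0.014),onz(s,(385,275),.012))
E
```

```text
[ 0.47948537 -0.21637791  0.012     ] [0.42437976 0.17370241 0.014     ] [ 0.46960738 -0.21771801  0.012     ]
```

View pics/s0a.png

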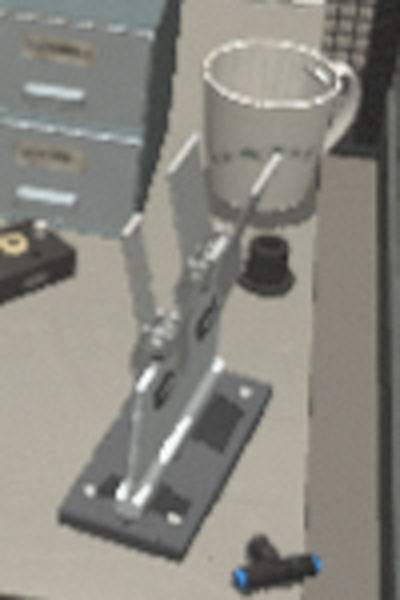

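View pics/d0a.png

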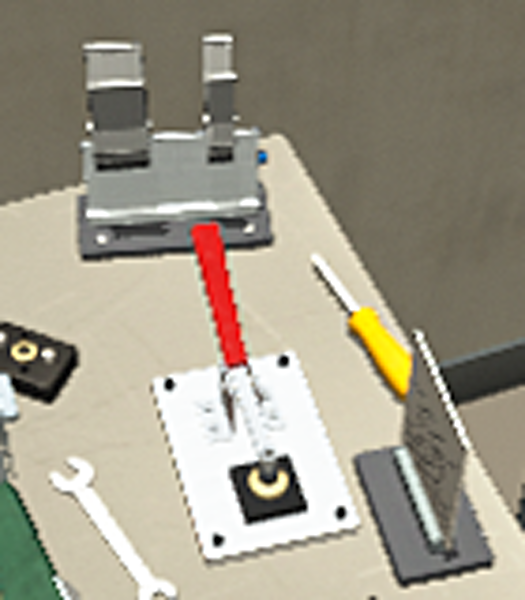

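Run:
```python
from h import *
c=par('side'); s=par('scene')
S=lambda x,y:(340+x/4,160+y/4); D=lambda x,y:(210+x/3.75,105+y/3.75)
print('card top',onz(c,D(418,334),.155),onz(c,D(466,428),.155))
print('stand foot',[onz(c,D(*p),.014).round(3) for p in [(357,460),(447,450),(492,562),(405,578)]])
print('rail foot scene',[onz(s,S(*p),.012).round(3) for p in [(62,512),(185,548),(272,382)]])
print('rail foot side',[onz(c,D(*p),.012).round(3) for p in [(80,247),(271,236)]])
# wide handle tops: scene plate (168,172)-(197,135); right plate end (255,190)-(280,155)
for z in (.175,.187):
  print('wide far/near plate scene',[onz(s,S(*p),z).round(3) for p in [(170,172),(197,136),(255,190),(280,157)]])
  print('side',[onz(c,D(*p),z).round(3) for p in [(86,46),(143,43),(87,87),(145,85)]])
```

```text
card top [0.40906468 0.10778653 0.155     ] [0.41489314 0.19602549 0.155     ]
stand foot [array([0.444, 0.101, 0.014]), array([0.374, 0.117, 0.014]), array([0.389, 0.223, 0.014]), array([0.455, 0.212, 0.014])]
rail foot scene [array([ 0.408, -0.156,  0.012]), array([ 0.394, -0.226,  0.012]), array([ 0.557, -0.267,  0.012])]
rail foot side [array([ 0.575, -0.199,  0.012]), array([ 0.415, -0.152,  0.012])]
wide far/near plate scene [array([ 0.523, -0.193,  0.175]), array([ 0.566, -0.205,  0.175]), array([ 0.514, -0.24 ,  0.175]), array([ 0.553, -0.253,  0.175])]
side [array([ 0.538, -0.258,  0.175]), array([ 0.493, -0.245,  0.175]), array([ 0.552, -0.209,  0.175]), array([ 0.509, -0.194,  0.175])]
wide far/near plate scene [array([ 0.503, -0.193,  0.187]), array([ 0.546, -0.205,  0.187]), array([ 0.495, -0.24 ,  0.187]), array([ 0.533, -0.252,  0.187])]
side [array([ 0.541, -0.243,  0.187]), array([ 0.497, -0.23 ,  0.187]), array([ 0.556, -0.195,  0.187]), array([ 0.513, -0.181,  0.187])]
```

Request:
step_arm(series=[{"x":0.035,"y":-0.025,"z":0.02},{"x":0.07,"y":-0.05,"z":0.04},{"x":0.105,"y":-0.08,"z":0.06},{"x":0.14,"y":-0.11,"z":0.08},{"x":0.17,"y":-0.14,"z":0.1},{"x":0.2,"y":-0.175,"z":0.12},{"x":0.22,"y":-0.22,"z":0.12},{"x":0.235,"y":-0.265,"z":0.12},{"x":0.25,"y":-0.31,"z":0.12},{"x":0.26,"y":-0.355,"z":0.12},{"x":0.264,"y":-0.4,"z":0.12},{"x":0.264,"y":-0.445,"z":0.12}])

```text
invalid input
```

Request:
step_arm(series=[{"y":-0.03},{"y":-0.03},{"y":-0.03},{"y":-0.03}])

```text
invalid input
```

Run:
```python
from h import *
import pickle
o=status.get_obs(); im=vision.read_camera('wrist'); pickle.dump(o,open('o1.pkl','wb'))
cv2.imwrite('pics/w1.png',im[:,:,::-1]); print(o['time_s'],o['tool_pos'],o['tool_rot'],o['qpos'],o['force'])
```

```text
0.15 [0.20548788 0.61621956 0.22969142] [-1.79913784e+02  5.94073546e-03  1.61563133e+02] [-70.75387108  18.42988331  -4.0169332   83.16055342   1.29625004
  78.541075    -3.26175347] [-0.01885268  1.02147031 -0.72496852]
```

View pics/w1.png

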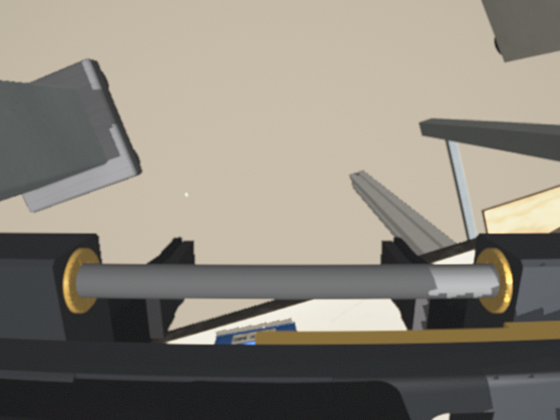

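The calls were refused and the arm has not moved. Every row probably needs all seven keys.

Request:
step_arm(series=[{"ax":0,"ay":0,"az":0,"x":0.035,"y":-0.025,"z":0.02,"claw":100},{"ax":0,"ay":0,"az":0,"x":0.07,"y":-0.05,"z":0.04,"claw":100},{"ax":0,"ay":0,"az":0,"x":0.105,"y":-0.08,"z":0.06,"claw":100},{"ax":0,"ay":0,"az":0,"x":0.14,"y":-0.11,"z":0.08,"claw":100},{"ax":0,"ay":0,"az":0,"x":0.17,"y":-0.14,"z":0.1,"claw":100},{"ax":0,"ay":0,"az":0,"x":0.2,"y":-0.175,"z":0.12,"claw":100},{"ax":0,"ay":0,"az":0,"x":0.22,"y":-0.22,"z":0.12,"claw":100},{"ax":0,"ay":0,"az":0,"x":0.235,"y":-0.265,"z":0.12,"claw":100},{"ax":0,"ay":0,"az":0,"x":0.25,"y":-0.31,"z":0.12,"claw":100},{"ax":0,"ay":0,"az":0,"x":0.26,"y":-0.355,"z":0.12,"claw":100},{"ax":0,"ay":0,"az":0,"x":0.264,"y":-0.4,"z":0.12,"claw":100},{"ax":0,"ay":0,"az":0,"x":0.264,"y":-0.445,"z":0.12,"claw":100}])

```text
time_s: 1.4
tool_pos: [0.4698, 0.1694, 0.3503]
tool_rot: [-180.0, 0.0, 161.5]
force: [0.3, -0.6, 0.2]
grip_width: 0.0868
```

Request:
step_arm(series=[{"ax":0,"ay":0,"az":0,"x":0,"y":-0.015,"z":0,"claw":100},{"ax":0,"ay":0,"az":0,"x":0,"y":-0.03,"z":0,"claw":100},{"ax":0,"ay":0,"az":0,"x":0,"y":-0.03,"z":0,"claw":100},{"ax":0,"ay":0,"az":0,"x":0,"y":-0.03,"z":0,"claw":100}])

```text
time_s: 1.8
tool_pos: [0.4694, 0.1432, 0.3505]
tool_rot: [180.0, -0.0, 161.7]
force: [-0.8, -0.4, -0.3]
grip_width: 0.0869
```

Run:
```python
from h import *
import pickle
o=status.get_obs(); im=vision.read_camera('wrist'); pickle.dump(o,open('o1.pkl','wb'))
cv2.imwrite('pics/w1b.png',im[:,:,::-1]); print(o['time_s'],o['tool_pos'],o['tool_rot'],o['qpos'],o['force'])
```

```text
1.8 [0.46938252 0.14320901 0.35045182] [ 1.79966643e+02 -1.93518726e-02  1.61673608e+02] [-37.70955441  -3.59051825  16.80023708  94.00139094   0.99914128
  89.43020874  50.7233324 ] [-0.79648756 -0.37344587 -0.26476198]
```

View pics/w1b.png

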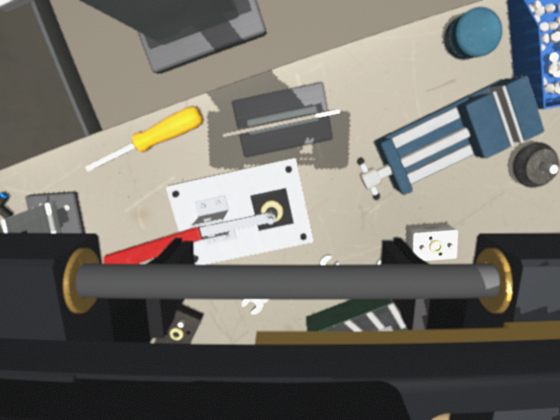

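The picture shows the card's top edge as a thin bright line from about (224,134) to (340,112), with its foot around (283,118). I'll measure it at sub-pixel level.

Run:
```python
from h import *
import pickle
o=pickle.load(open('o1.pkl','rb')); w=par('wrist',o)
crop('pics/w1b.png','pics/w1c.png',205,360,70,170,5)
im=cv2.imread('pics/w1b.png').astype(float).mean(2)
for z,a,b in [(.155,(224,134.3),(340,112))]:
    A=onz(w,a,z);B=onz(w,b,z); print(A,B,(A+B)/2,np.linalg.norm(A-B),np.degrees(np.arctan2(*(B-A)[[1,0]])))
print([onz(w,p,.014).round(4) for p in [(233,101),(323,83),(331,137),(243,156)]])
```

```text
[0.40652954 0.1034543  0.155     ] [0.42112455 0.21177653 0.155     ] [0.41382704 0.15761542 0.155     ] 0.10930104909953288 82.32635381586734
[array([0.3706, 0.1043, 0.014 ]), array([0.3858, 0.2203, 0.014 ]), array([0.4539, 0.2101, 0.014 ]), array([0.4411, 0.0926, 0.014 ])]
```

View pics/w1c.png

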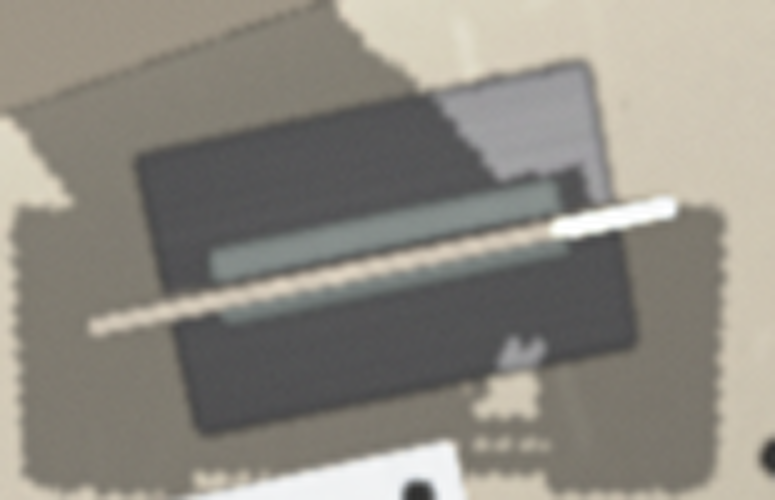

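Request:
step_arm(series=[{"ax":0,"ay":0,"az":0,"x":0.025,"y":-0.042,"z":0,"claw":100},{"ax":0,"ay":0,"az":0,"x":0.045,"y":-0.085,"z":0,"claw":100},{"ax":0,"ay":0,"az":0,"x":0.06,"y":-0.13,"z":0,"claw":100},{"ax":0,"ay":0,"az":0,"x":0.075,"y":-0.175,"z":0,"claw":100},{"ax":0,"ay":0,"az":0,"x":0.085,"y":-0.22,"z":0,"claw":100},{"ax":0,"ay":0,"az":0,"x":0.095,"y":-0.265,"z":0,"claw":100},{"ax":0,"ay":0,"az":0,"x":0.105,"y":-0.31,"z":0,"claw":100},{"ax":0,"ay":0,"az":0,"x":0.11,"y":-0.35,"z":0,"claw":100},{"ax":0,"ay":0,"az":0,"x":0.11,"y":-0.37,"z":0,"claw":100},{"ax":0,"ay":0,"az":0,"x":0.11,"y":-0.37,"z":0,"claw":100},{"ax":0,"ay":0,"az":0,"x":0.11,"y":-0.37,"z":0,"claw":100}])

```text
time_s: 2.95
tool_pos: [0.5805, -0.2265, 0.3498]
tool_rot: [180.0, -0.1, 161.7]
force: [1.2, 0.7, -0.9]
grip_width: 0.0873
```

Run:
```python
from h import *
import pickle
o=status.get_obs(); im=vision.read_camera('wrist'); pickle.dump(o,open('o2.pkl','wb'))
cv2.imwrite('pics/w2.png',im[:,:,::-1]); print(o['time_s'],o['tool_pos'],o['tool_rot'],o['qpos'],o['force'])
```

```text
2.95 [ 0.58054729 -0.22647041  0.34979388] [ 1.79961514e+02 -7.06816782e-02  1.61678316e+02] [-10.80822398  15.35915619  37.98374764  76.86022172  -9.41154267
  90.9867249   97.69657517] [ 1.24278659  0.6981039  -0.9211793 ]
```

View pics/w2.png

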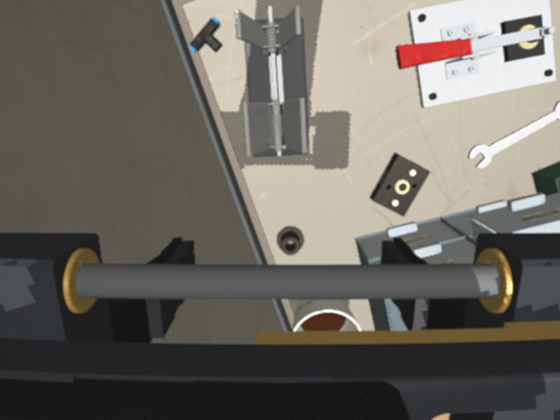

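Run:
```python
from h import *
crop('pics/w2.png','pics/w2c.png',210,340,0,180,4)
```

```text
(no output)
```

View pics/w2c.png

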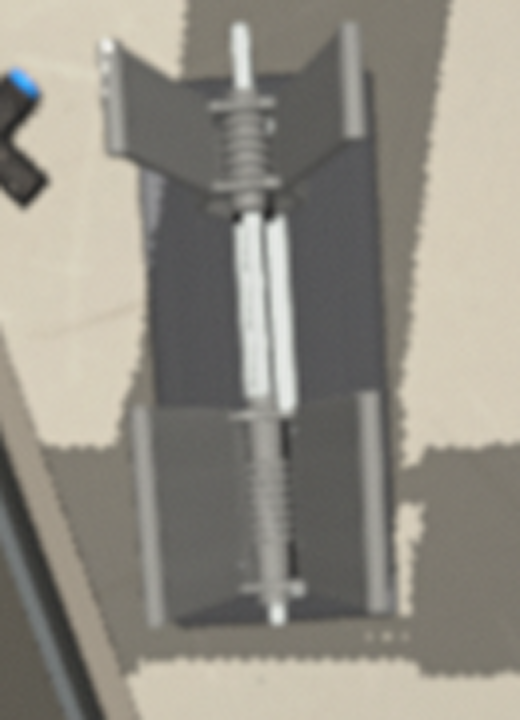

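Run:
```python
from h import *
import pickle
o=pickle.load(open('o2.pkl','rb')); w=par('wrist',o)
C=lambda x,y:(210+x/4-.4,y/4-.4)
for z in (.181,.193):
    P=[onz(w,C(*p),z) for p in [(133,408),(148,626),(394,612),(377,392)]]
    print(z,np.mean(P,0).round(4),'widths',[np.linalg.norm(P[i]-P[j]).round(4) for i,j in [(0,3),(1,2),(0,1),(2,3)]],
     'ang',[np.degrees(np.arctan2(*(P[j]-P[i])[[1,0]])).round(1) for i,j in [(0,1),(3,2)]])
for z in (.105,.117):
    P=[onz(w,C(*p),z) for p in [(240,24),(277,622)]]
    d=P[1]-P[0]; print('strip',z,P,np.linalg.norm(d),np.degrees(np.arctan2(d[1],d[0])))
for z in (.119,.131): # pin centre from end loops
    P=[onz(w,C(*p),z) for p in [(254,413),(273,588)]]; print('pin',z,np.mean(P,0).round(4),np.linalg.norm(P[1]-P[0]))
P=[onz(w,C(*p),.012) for p in [(372,72),(395,612)]]; print(P)
# side cross check
c=par('side'); D=lambda x,y:(210+x/3.75,105+y/3.75)
for z in (.181,.193):
    print('side',z,np.mean([onz(c,D(*p),z) for p in [(84,45),(144,42),(87,86),(148,84)]],0).round(4))
s=par('scene')
# mug rim
print('mug',onz(s,(405,178),.09))
```

```text
0.181 [ 0.526  -0.2177  0.181 ] widths [np.float64(0.0516), np.float64(0.0536), np.float64(0.0461), np.float64(0.0465)] ang [np.float64(-15.7), np.float64(-13.2)]
0.193 [ 0.5257 -0.2172  0.193 ] widths [np.float64(0.0497), np.float64(0.0516), np.float64(0.0444), np.float64(0.0447)] ang [np.float64(-15.7), np.float64(-13.2)]
strip 0.105 [array([ 0.41249011, -0.18773612,  0.105     ]), array([ 0.55688953, -0.22659863,  0.105     ])] 0.14953758102988624 -15.063210433521254
strip 0.117 [array([ 0.41564845, -0.18823828,  0.117     ]), array([ 0.55571681, -0.22593515,  0.117     ])] 0.14505239905968673 -15.06321043352125
pin 0.119 [ 0.5254 -0.2193  0.119 ] 0.044067015089128574
pin 0.131 [ 0.5251 -0.2188  0.131 ] 0.04269735526201431
[array([ 0.41403948, -0.14972542,  0.012     ]), array([ 0.57510792, -0.19367387,  0.012     ])]
side 0.181 [ 0.5242 -0.2203  0.181 ]
side 0.193 [ 0.5281 -0.206   0.193 ]
mug [ 0.80595053 -0.24117078  0.09      ]
```

The strip length reads 149.5 mm and the clip sizes agree, so the strip top is at z=0.105. The wide clip sits at (0.5255, -0.218) with its rail axis at -15.06°. The card edge middle is at (0.414, 0.158) with its edge at 82.3°. I'll go down over the clip now.

Request:
step_arm(series=[{"ax":0,"ay":0,"az":1.6,"x":-0.03,"y":0.005,"z":0,"claw":100},{"ax":0,"ay":0,"az":3.3,"x":-0.055,"y":0.009,"z":-0.02,"claw":100},{"ax":0,"ay":0,"az":3.3,"x":-0.055,"y":0.009,"z":-0.05,"claw":100},{"ax":0,"ay":0,"az":3.3,"x":-0.055,"y":0.009,"z":-0.08,"claw":100},{"ax":0,"ay":0,"az":3.3,"x":-0.055,"y":0.009,"z":-0.11,"claw":100},{"ax":0,"ay":0,"az":3.3,"x":-0.055,"y":0.009,"z":-0.13,"claw":100},{"ax":0,"ay":0,"az":3.3,"x":-0.055,"y":0.009,"z":-0.15,"claw":100},{"ax":0,"ay":0,"az":3.3,"x":-0.055,"y":0.009,"z":-0.17,"claw":100},{"ax":0,"ay":0,"az":3.3,"x":-0.055,"y":0.009,"z":-0.185,"claw":100},{"ax":0,"ay":0,"az":3.3,"x":-0.055,"y":0.009,"z":-0.198,"claw":100},{"ax":0,"ay":0,"az":3.3,"x":-0.055,"y":0.009,"z":-0.198,"claw":100},{"ax":0,"ay":0,"az":3.3,"x":-0.055,"y":0.009,"z":-0.198,"claw":100}])

```text
time_s: 4.2
tool_pos: [0.525, -0.2191, 0.153]
tool_rot: [180.0, 0.0, 164.9]
force: [-0.7, 0.5, 0.5]
grip_width: 0.0868
```

Run:
```python
from h import *
o=status.get_obs(); print(o)
for n in ('wrist','scene','side'):
    cv2.imwrite(f'pics/{n}3.png',vision.read_camera(n)[:,:,::-1])
crop('pics/side3.png','pics/d3.png',190,330,70,190,5)
crop('pics/scene3.png','pics/s3.png',320,440,160,310,4)
```

```text
{'time_s': 4.2, 'qpos': array([-12.23521869,  12.96562972,  36.82819217, 101.88600989,
        -8.35974205,  67.85939274, 101.9479095 ]), 'joint_velocities': array([ 0.18157763, -0.5471165 ,  0.37926271, -0.94257255,  0.05368492,
        0.0014184 ,  0.10094861]), 'effort': array([-2.04291330e-01, -3.41932440e+01,  4.12659600e+00, -2.85120124e+01,
        3.04631086e-02,  9.52444738e-02,  2.57832733e-03]), 'tool_pos': array([ 0.52500444, -0.2190827 ,  0.15295173]), 'tool_rot': array([1.79993942e+02, 2.82196195e-02, 1.64895972e+02]), 'force': array([-0.6671662 ,  0.46430247,  0.51342327]), 'wrist_torque': array([-0.06290932,  0.04558789, -0.03004073]), 'grip_width': 0.08678316606131371}
```

View pics/wrist3.png

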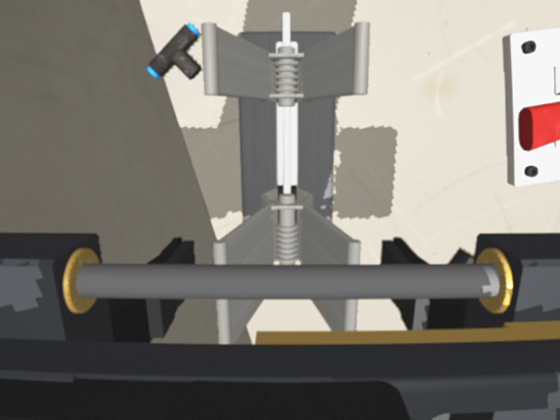

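View pics/d3.png

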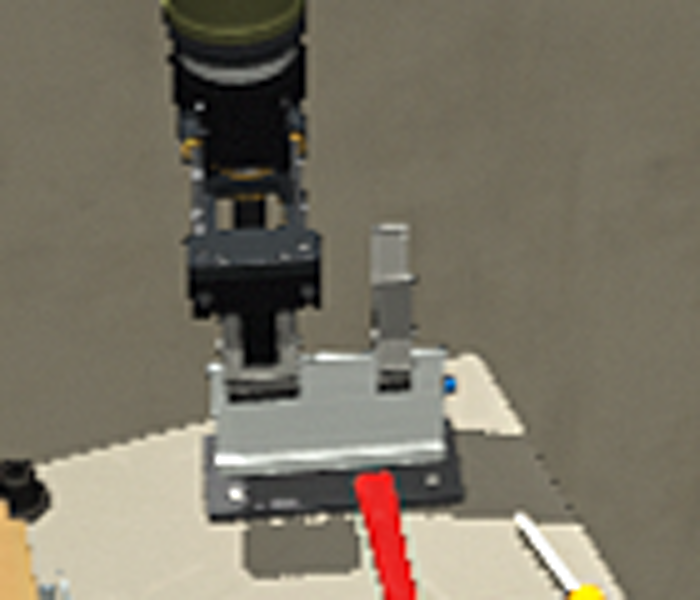

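View pics/s3.png

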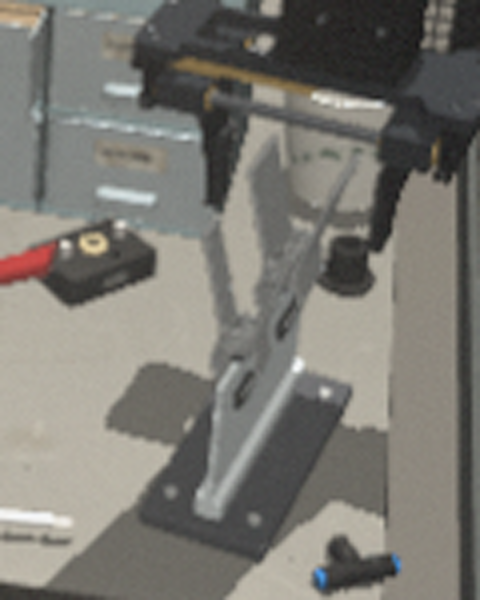

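The handles are centred between the fingers: they span 215–358 px, so their middle is 287 against the principal column of 287. The finger line matches the clip in the side view as well. Closing now.

Request:
step_arm(series=[{"ax":0,"ay":0,"az":0,"x":0,"y":0,"z":0,"claw":65},{"ax":0,"ay":0,"az":0,"x":0,"y":0,"z":0,"claw":60},{"ax":0,"ay":0,"az":0,"x":0,"y":0,"z":0,"claw":50},{"ax":0,"ay":0,"az":0,"x":0,"y":0,"z":0,"claw":40},{"ax":0,"ay":0,"az":0,"x":0,"y":0,"z":0,"claw":30},{"ax":0,"ay":0,"az":0,"x":0,"y":0,"z":0,"claw":20},{"ax":0,"ay":0,"az":0,"x":0,"y":0,"z":0,"claw":10},{"ax":0,"ay":0,"az":0,"x":0,"y":0,"z":0,"claw":0},{"ax":0,"ay":0,"az":0,"x":0,"y":0,"z":0,"claw":0},{"ax":0,"ay":0,"az":0,"x":0,"y":0,"z":0,"claw":0}], squeeze=28)

```text
time_s: 5.35
tool_pos: [0.526, -0.2198, 0.155]
tool_rot: [179.9, 0.2, 164.9]
force: [-2.0, 0.6, 10.4]
grip_width: 0.0169
```

Run:
```python
from h import *
o=status.get_obs(); print(o['grip_width'],o['force'],o['wrist_torque'],o['tool_pos'])
for n in ('wrist','side'):
    cv2.imwrite(f'pics/{n}4.png',vision.read_camera(n)[:,:,::-1])
crop('pics/side4.png','pics/d4.png',190,330,70,190,5)
```

```text
0.01685005339634181 [-1.95371297  0.64266024 10.38872424] [-0.0328542   0.40744082 -0.01600228] [ 0.52602587 -0.21975054  0.15501158]
```

View pics/wrist4.png

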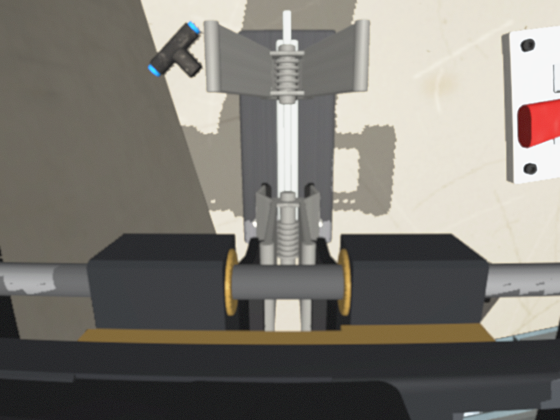

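View pics/d4.png

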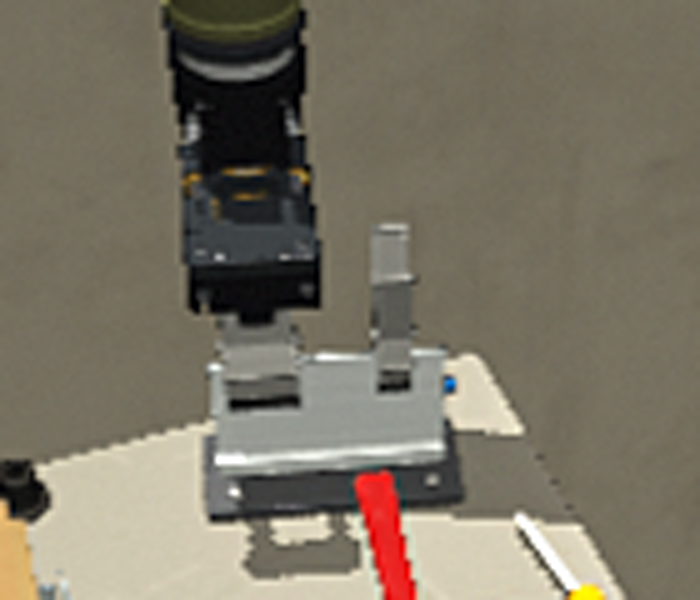

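The clip is squeezed to its stop (17 mm between the pads) and the jaws are open. I'll lift straight up.

Request:
step_arm(series=[{"ax":0,"ay":0,"az":0,"x":0,"y":0,"z":0.006,"claw":0},{"ax":0,"ay":0,"az":0,"x":0,"y":0,"z":0.012,"claw":0},{"ax":0,"ay":0,"az":0,"x":0,"y":0,"z":0.02,"claw":0},{"ax":0,"ay":0,"az":0,"x":0,"y":0,"z":0.03,"claw":0},{"ax":0,"ay":0,"az":0,"x":0,"y":0,"z":0.042,"claw":0},{"ax":0,"ay":0,"az":0,"x":0,"y":0,"z":0.056,"claw":0},{"ax":0,"ay":0,"az":0,"x":0,"y":0,"z":0.072,"claw":0},{"ax":0,"ay":0,"az":0,"x":0,"y":0,"z":0.09,"claw":0},{"ax":0,"ay":0,"az":0,"x":0,"y":0,"z":0.108,"claw":0},{"ax":0,"ay":0,"az":0,"x":0,"y":0,"z":0.122,"claw":0},{"ax":0,"ay":0,"az":0,"x":0,"y":0,"z":0.13,"claw":0},{"ax":0,"ay":0,"az":0,"x":0,"y":0,"z":0.13,"claw":0}])

```text
time_s: 6.65
tool_pos: [0.5251, -0.2196, 0.2839]
tool_rot: [180.0, 0.1, 164.9]
force: [0.3, 0.8, -0.2]
grip_width: 0.0163
```

Run:
```python
from h import *
o=status.get_obs(); print(o['grip_width'],o['force'],o['wrist_torque'],o['tool_pos'],o['tool_rot'])
for n in ('wrist','side','scene'):
    cv2.imwrite(f'pics/{n}5.png',vision.read_camera(n)[:,:,::-1])
crop('pics/side5.png','pics/d5.png',190,330,40,180,4.2)
crop('pics/scene5.png','pics/s5.png',320,440,130,280,4)
```

```text
0.016349978260981758 [ 0.28576539  0.77707275 -0.22168128] [-0.04044614  0.0291603  -0.04657294] [ 0.5251484  -0.2196263   0.28391313] [1.79988835e+02 1.25435645e-01 1.64863218e+02]
```

View pics/wrist5.png

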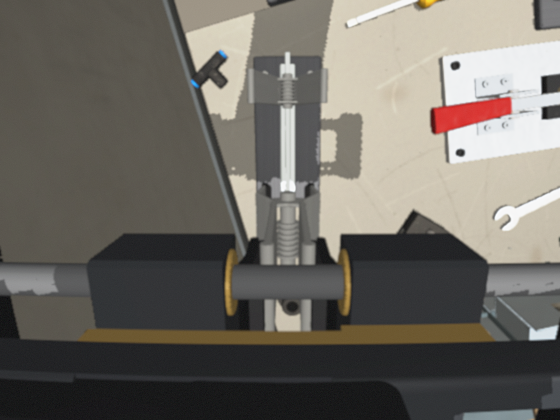

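View pics/d5.png

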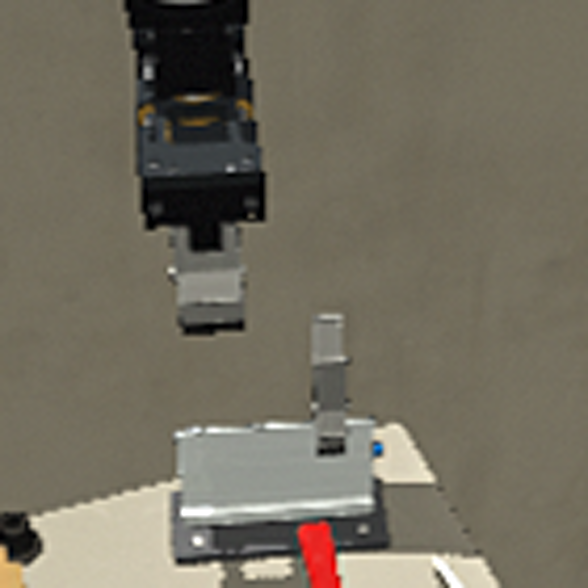

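View pics/s5.png

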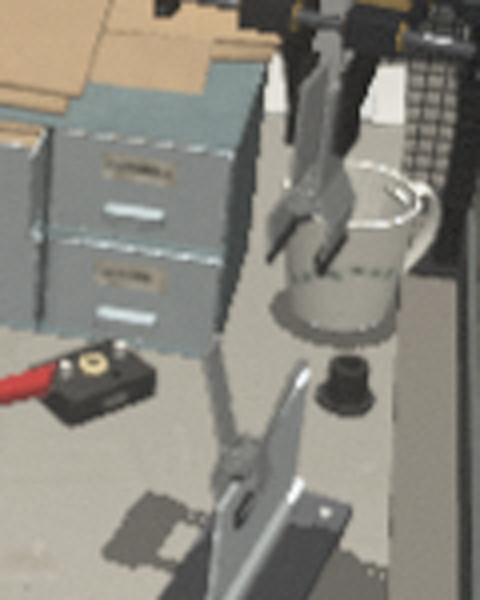

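Run:
```python
from h import *
c=par('side'); s=par('scene')
ctr=np.array([.5251,-.2196]); n=np.array([.26,.9656]); t=np.array([.9656,-.26])
def plane(cam,uv,off):
    e,v=ray(cam,uv); k=(off+n@ctr-n@e[:2])/(n@v[:2]); P=e+k*v; return P.round(4), (t@(P[:2]-ctr)).round(4)
for x,y in [(182,330),(243,328)]: print('side tip +13:',plane(c,(190+x/4.2,40+y/4.2),.0135))
S=lambda x,y:(320+x/4,130+y/4)
print('scene tips', plane(s,S(270,262),.0135), plane(s,S(322,272),-.0135))
print('tri mid tip', )
```

```text
side tip +13: (array([ 0.5485, -0.2119,  0.2072]), np.float64(0.0206))
side tip +13: (array([ 0.5074, -0.2009,  0.2055]), np.float64(-0.0219))
scene tips (array([ 0.5112, -0.2019,  0.2031]), np.float64(-0.018)) (array([ 0.5135, -0.2305,  0.1991]), np.float64(-0.0084))
tri mid tip
```

The clip is held straight. The jaw tips measure at z≈0.206, about 78 mm below the TCP where I expected 77. Next I'll carry it over the card, turning -82.6°.

Request:
step_arm(series=[{"ax":0,"ay":0,"az":-3,"x":-0.004,"y":0.015,"z":0,"claw":0},{"ax":0,"ay":0,"az":-9,"x":-0.012,"y":0.045,"z":0,"claw":0},{"ax":0,"ay":0,"az":-16,"x":-0.02,"y":0.08,"z":0,"claw":0},{"ax":0,"ay":0,"az":-23,"x":-0.03,"y":0.115,"z":0,"claw":0},{"ax":0,"ay":0,"az":-30,"x":-0.038,"y":0.15,"z":0,"claw":0},{"ax":0,"ay":0,"az":-37,"x":-0.047,"y":0.185,"z":0,"claw":0},{"ax":0,"ay":0,"az":-44,"x":-0.057,"y":0.22,"z":0,"claw":0},{"ax":0,"ay":0,"az":-51,"x":-0.067,"y":0.255,"z":0,"claw":0},{"ax":0,"ay":0,"az":-58,"x":-0.077,"y":0.29,"z":0,"claw":0},{"ax":0,"ay":0,"az":-65,"x":-0.087,"y":0.32,"z":0,"claw":0},{"ax":0,"ay":0,"az":-71,"x":-0.097,"y":0.345,"z":0,"claw":0},{"ax":0,"ay":0,"az":-75,"x":-0.105,"y":0.36,"z":0,"claw":0}])

```text
time_s: 8.0
tool_pos: [0.4182, 0.1428, 0.2815]
tool_rot: [-179.9, 0.0, 89.8]
force: [0.3, -0.5, -1.4]
grip_width: 0.0169
```

Request:
step_arm(series=[{"ax":0,"ay":0,"az":-4,"x":-0.003,"y":0.009,"z":0,"claw":0},{"ax":0,"ay":0,"az":-7.6,"x":-0.006,"y":0.0165,"z":0,"claw":0},{"ax":0,"ay":0,"az":-7.6,"x":-0.006,"y":0.0165,"z":0,"claw":0},{"ax":0,"ay":0,"az":-7.6,"x":-0.006,"y":0.0165,"z":0,"claw":0},{"ax":0,"ay":0,"az":-7.6,"x":-0.006,"y":0.0165,"z":0,"claw":0}])

```text
time_s: 8.5
tool_pos: [0.4137, 0.1564, 0.2822]
tool_rot: [-180.0, 0.0, 82.3]
force: [0.2, -0.2, -0.3]
grip_width: 0.0163
```

Run:
```python
from h import *
import pickle
o=status.get_obs(); pickle.dump(o,open('o6.pkl','wb')); print(o['grip_width'],o['force'],o['tool_pos'],o['tool_rot'],o['qpos'])
for n in ('wrist','side','scene'):
    cv2.imwrite(f'pics/{n}6.png',vision.read_camera(n)[:,:,::-1])
crop('pics/side6.png','pics/d6.png',260,400,120,270,4)
```

```text
0.016338914661359557 [ 0.17550721 -0.21315945 -0.32138511] [0.41371854 0.15637905 0.28221397] [-1.79977258e+02  3.61226365e-02  8.22625573e+01] [-34.06221946  -8.67549126   8.83871943 106.28176478   1.35806201
  82.33314809 -33.24262906]
```

View pics/wrist6.png

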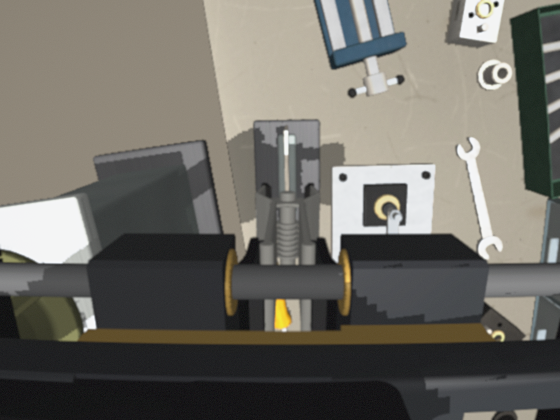

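View pics/d6.png

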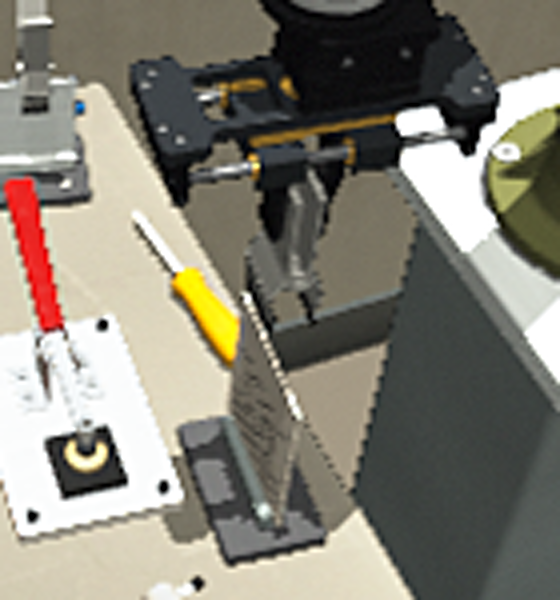

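View pics/scene6.png

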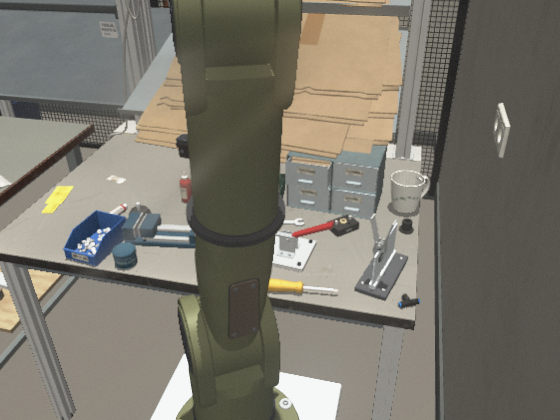

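In the wrist view the card's top edge starts at about (286,131) and runs straight down the column. The jaws show at 262 and 312, symmetric about it. I'll check the numbers before lowering.

Run:
```python
from h import *
import pickle
o=pickle.load(open('o6.pkl','rb')); w=par('wrist',o)
crop('pics/wrist6.png','pics/w6c.png',235,340,110,240,4.5)
print('end',onz(w,(286,131),.155),'expected',.421,.212)
print(proj(w,[[.42112,.2118,.155],[.41383,.1576,.155]]))
```

```text
end [0.42009151 0.21034117 0.155     ] expected 0.421 0.212
[[287.10007536 128.84918207]
 [287.22316852 200.14182804]]
```

View pics/w6c.png

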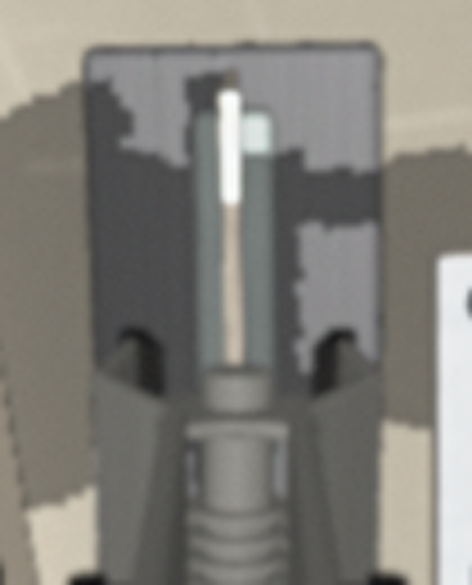

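Agreement is within 1–2 mm and the card is centred between the jaws. I'll lower 67 mm gently.

Request:
step_arm(series=[{"ax":0,"ay":0,"az":0,"x":0,"y":0,"z":-0.008,"claw":0},{"ax":0,"ay":0,"az":0,"x":0,"y":0,"z":-0.018,"claw":0},{"ax":0,"ay":0,"az":0,"x":0,"y":0,"z":-0.028,"claw":0},{"ax":0,"ay":0,"az":0,"x":0,"y":0,"z":-0.036,"claw":0},{"ax":0,"ay":0,"az":0,"x":0,"y":0,"z":-0.043,"claw":0},{"ax":0,"ay":0,"az":0,"x":0,"y":0,"z":-0.049,"claw":0},{"ax":0,"ay":0,"az":0,"x":0,"y":0,"z":-0.054,"claw":0},{"ax":0,"ay":0,"az":0,"x":0,"y":0,"z":-0.059,"claw":0},{"ax":0,"ay":0,"az":0,"x":0,"y":0,"z":-0.063,"claw":0},{"ax":0,"ay":0,"az":0,"x":0,"y":0,"z":-0.067,"claw":0},{"ax":0,"ay":0,"az":0,"x":0,"y":0,"z":-0.067,"claw":0},{"ax":0,"ay":0,"az":0,"x":0,"y":0,"z":-0.067,"claw":0}])

```text
time_s: 9.85
tool_pos: [0.4137, 0.1572, 0.2156]
tool_rot: [180.0, -0.0, 82.3]
force: [0.1, -0.1, -1.1]
grip_width: 0.0169
```

Run:
```python
from h import *
import pickle
o=status.get_obs(); pickle.dump(o,open('o7.pkl','wb')); print(o['grip_width'],o['force'],o['wrist_torque'],o['tool_pos'],o['tool_rot'],o['joint_velocities'])
for n in ('wrist','side'):
    cv2.imwrite(f'pics/{n}7.png',vision.read_camera(n)[:,:,::-1])
crop('pics/side7.png','pics/d7.png',290,370,140,250,5)
crop('pics/wrist7.png','pics/w7.png',235,340,90,240,4)
```

```text
0.01693270829954757 [ 0.14336766 -0.09327417 -1.08896437] [-0.13426162  0.03360117  0.01202496] [0.41366195 0.15716367 0.21563494] [ 1.79989669e+02 -1.24864837e-03  8.22612779e+01] [ 0.08493055 -0.16595748 -0.03561981 -0.36807541 -0.00317277 -0.00318653
  0.00236637]
```

View pics/w7.png

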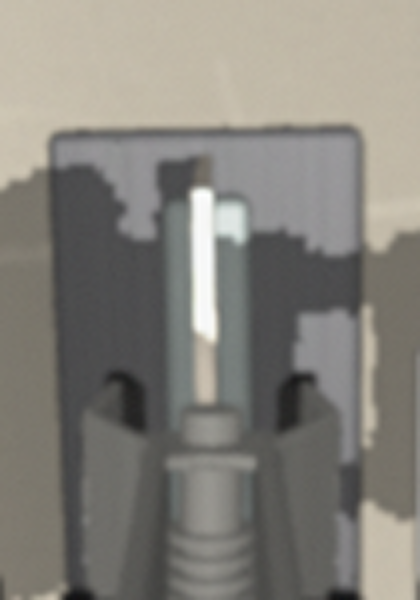

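View pics/d7.png

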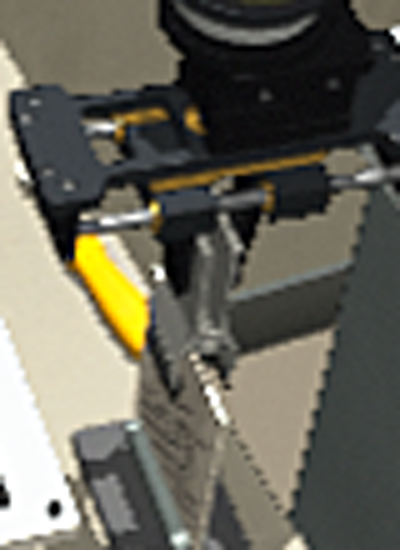

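The card sits mid-way between the jaws, and the side view shows the near jaw reaching down past the top edge. I'll check the depth.

Run:
```python
from h import *
c=par('side'); a=np.radians(-7.7); n=np.array([np.cos(a),np.sin(a)]); ctr=np.array([.4137,.1572])
for q in [(175,395),(155,370)]:
  for off in (.0125,.0145):
    e,v=ray(c,(290+q[0]/5,140+q[1]/5)); k=(off+n@ctr-n@e[:2])/(n@v[:2]); print(q,off,(e+k*v).round(4))
t=np.array([-n[1],n[0]])
for s in(-.023,.023): print(proj(c,[[*(ctr+.014*n+s*t),.138]]), (proj(c,[[*(ctr+.014*n+s*t),.138]])-[290,140])*5)
o=status.get_obs(); print(o['time_s'],o['force'],o['wrist_torque'],o['tool_pos'])
```

```text
(175, 395) 0.0125 [0.4287 0.1748 0.1365]
(175, 395) 0.0145 [0.4313 0.1788 0.1425]
(155, 370) 0.0125 [0.4247 0.1453 0.121 ]
(155, 370) 0.0145 [0.4273 0.1495 0.1271]
[[319.59413022 206.44580038]] [[147.9706511  332.22900188]]
[[324.92717227 219.80627637]] [[174.63586137 399.03138185]]
9.95 [-0.45095784 -0.01722359 -0.9084799 ] [-0.07825755  0.08659077 -0.03740499] [0.41376534 0.15720677 0.21586019]
```

Request:
step_arm(series=[{"ax":0,"ay":0,"az":0,"x":0,"y":0,"z":0,"claw":0},{"ax":0,"ay":0,"az":0,"x":0,"y":0,"z":0,"claw":0},{"ax":0,"ay":0,"az":0,"x":0,"y":0,"z":0,"claw":0}])

```text
time_s: 10.25
tool_pos: [0.4137, 0.1572, 0.2157]
tool_rot: [180.0, -0.0, 82.3]
force: [-1.1, -0.3, -0.6]
grip_width: 0.0168
```

Run:
```python
from cell import workorder
print(workorder.sign_off())
```

```text
the job is handed in; nothing more can be done
None
```

The wide clip is off the rail and its open jaws straddle the middle of the card's top edge. It was still squeezed to its stop and held still when I handed in, at about 10.3 s of robot time.

**Last checks:**
- **Position:** the clip stood at (0.4137, 0.157), where I measured the card's middle to be. The wrist view showed the card midway between the jaws.
- **Depth:** the near jaw's tip corner was within 1 px of where a tip 17 mm below the card's edge should appear in the side view. By calculation, the throat stop sits about 10 mm above the edge. Depth is only known to a few millimetres, because a ray cast to the jaw's approximate plane put the tip at 12 to 18 mm.
- **Contact:** wrist force was about 1 N, no more than noise, so nothing suggested it touched the card. The grip width held at 17 mm.
- **Other things:** the narrow clip and the bystanders looked unmoved in the pictures taken along the way.

**What did not go smoothly:**
- The first two move calls were refused because the rows lacked some keys. The arm did not move.
- While closing, the clip pushed back with 10 N vertically against the rail. This vanished on lifting.
- In the final pose I did not check the far jaw from outside, as the arm blocked the scene camera. I relied on the wrist view for that side.

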